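Sift the nutmegs from the walnuts

TASK

Nutmegs have got among the walnuts in the bar sieve on the butcher's counter. Pick the sieve up by its handle, keep it level over the dark roasting tray and shake it briskly from side to side until both nutmegs have dropped through into the tray while both walnuts stay in the sieve. Then set the sieve gently down on its base on the bare counter, clear of the tray, and let go.

Things in the scene. Friction and masses are not known exactly. Their poses are not given: they have to be found in the camera images.
- sieve_grip (a point): Centre of the steel bar sieve's black handle: a level bar 80 long, 16 wide, 20 high. Axes: x from handle to sieve (at first away from the robot), y across, z up. Loose, 0.22 kg. Square frame 122 (x) by 112 (y) by 44 high, wall 3; centre of its underside at x +116, z -45 from here. Floor 14 above the underside: bars along x in pairs at y -19 and +19 (8 wide), three open 30 slots.
- tray: Dark steel roasting tray, 240 (x) by 290 (y) outside, 50 high, wall and floor 4 thick (rim lip reaches 10 farther out); fixed to the counter. Origin at the centre of its underside, z up. A small square white dish and a round steel bowl nearby are not it.
- nutmeg1_mid (a point): Centre of a nutmeg: brown, oval, 27 long, 22 thick, 10 g; passes the slots. Starts on a pair of the sieve's bars, lying along them in their shallow groove. It stays there while the sieve is carried level and calmly (under about 1.5 m/s2) and rolls off into a slot when the sieve is shaken along its y in strokes of about 60, 0.25 s or less each; several may be needed.
- nutmeg2_mid (a point): Centre of the other nutmeg, the same.
- walnut1_mid (a point): Centre of a walnut: pale round ball of 40, 15 g, with a seam; starts in the sieve, in an outer slot. Too large to pass.
- walnut2_mid (a point): Centre of the other walnut, the same.

How it is judged:
By the outcome, as a careful person would: the job done as asked, in the order asked, and still so for the second after the job is handed in, with the robot touching nothing.
It also fails if it takes over 64 s, if anything falls off the work surface, if the arm or the gripper's body presses on something with over 40 N, if the wrist force passes 120 N, or if a joint passes its speed limit or range.

ROBOT

A 7-joint arm with a two-finger parallel gripper is mounted at the origin on the work surface. World frame = base frame: x ahead of the robot, y to its left, z up, the work surface at z = 0. Lengths are in m, angles in degrees, forces in N, time in s.
With the tool pointing down it reaches from about 0.4 to 0.85 m from the base axis. Payload 10.4 kg.
Tool frame: the origin (TCP) lies midway between the tips of the shut fingers; the grasp point (between the pads) lies 19 mm behind it (env.hold_point_z is the distance from the TCP to the grasp point, in m); z points along the fingers, y is the line along which they close (so a half turn about z gives the same grasp; the last joint's range is limited). The gripper opens to 85 mm and grips with 20 to 120 N. Pads are 22 mm wide; open, the fingers measure 114 mm over their backs; the gripper's body (76 mm by 85 mm) begins 54 mm behind the grasp point. The pads swing forward as they close: fully open they stand 13 mm farther back than shut.
Start: joints at [73.132, 19.034, -3.707, 83.658, 1.238, 77.344, -5.071], TCP at [0.168, -0.602, 0.231] pointing down, gripper open.
Joint ranges: [-148.97, 148.97], [-28.65, 121.19], [-84.17, 76.75], [9.2, 138.47], [-72.65, 252.65], [3.7, 117.97], [-149.18, 149.18]. Speed limits (degrees/s): [127.2, 127.2, 159.86, 159.86, 180, 180, 180].

INTERFACE

Orientations are given as [roll, pitch, yaw] about the fixed x, y, z axes, in that order (R = Rz(yaw) Ry(pitch) Rx(roll)).
In Python, from workcell import env gives the robot as it stands. The module is installed in compiled form; this text tells all that it offers.
- The arm moves only by the tool carry_out, never from a script. Its argument "moves" is text: rows parted by semicolons, each of 7 numbers parted by spaces: the turn, a rotation vector about the tool's x, y, z in degrees, then the shift along the tool's x, y, z in mm, then the gripper command: -1 is fully open, 1 is shut, values between are in proportion. A call has 1 to 5 rows; each row is the pose to reach, as a shift and turn from the pose commanded when the call began, along the tool's axes at that moment; what a row does not reach only later rows make up. A row lasts 1/10 s, in which the tool goes at most 50 mm and 8.59 degrees, less where a joint would pass 70% of its speed; a pose out of reach is approached as far as the arm can. A call with a gripper value outside its range is refused whole. The fingers move at their own pace and stop on an object; the grip force is fixed at half the most. Time passes only in rows, so rows that repeat a pose let the fingers close. It gives the time, the measured TCP pose, the force, the opening and the grip force at its end, in the units of the state.
- env.observe(): the state, without advancing time (a new reading comes with each control period).
- env.snapshot(name): name is "scene" or "top" or "wrist"; returns (picture, depth): 420x560x3 uint8, red, green, blue; 420x560 float32, m along the optical axis (not along the pixel's ray), 0 where there is no reading.
- env.camera_info(name): a dict with "mtx" (3x3 intrinsics, pixels), "world_from_camera" (4x4, takes a point from camera to world coordinates); the wrist camera has in their place "mount" (4x4, takes a point from camera to tool coordinates, whose origin is the TCP and whose axes are the flange's). Camera axes: x right, y down, z forward; pixel columns grow to the right and rows downward; lengths in m; the calibration is good to about 2 mm. A picture is of the moment at which its call begins: read the wrist's pose just before it. camera_info takes no time and is no camera call.
- env.finish_job(): hands the job in; it is judged then, once.
Trained networks look in the newest picture that a camera, given by its name, has taken for a name from the list of things; names that differ only in an ending like _2 or _b are one class to them, and where a whole thing is asked for, a point or a joint stands for the part that bears it (a point fixed in the world has none). Each returns a list of dicts, best first, with "conf" (0 to 1); they miss things now and then, are a little off and sometimes report something else, mostly with a low value. They report only what shows in the picture. A call takes as long as a camera call.
- env.boxes_of(camera, label): "bbox" ([centre column, centre row, width, height] in pixels, round what is visible of it).
The state is a dict: "time": time; "joints": joint angles; "joint_vel": joint speeds; "joint_torque": joint torques, N m; "position": TCP position; "tool_rot": TCP orientation; "ft_force": force on the tool from outside, world axes, zero at the start; "ft_torque": the same for the moment, N m; "width": opening from 0.0 (shut) to 1.0 (fully open); "finger_force": force on a finger pad.
Only numpy, scipy, OpenCV 4.12 (cv2) and the standard library are available. Lean on these libraries where they do the work, as an engineer would, in place of code of your own. Each camera call takes 0.05 s, during which the arm holds its last target. There are 200 camera calls.

## Working session

There is one attempt and no reset: what is moved stays moved. The work goes in short steps, Python scripts to look and compute and a tool call to move; the robot and the scene stay as the last step left them, time stands still between calls to the robot, and variables do not carry over. Pictures are saved under pics/ and viewed, at most 10 in all, crops included, and the job is handed in when it is done.

Besides the shell and the picture viewer there is one more tool, called after ">>>" by a JSON object that holds its "name" and its "arguments", one argument or row to a line. carry_out: Moves the arm, as the interface text tells. Its arguments: {"type":"object","properties":{"moves":{"type":"string"}},"required":["moves"]}

```bash
mkdir -p pics
cat > h.py <<'E'
import numpy as np, cv2
from scipy.spatial.transform import Rotation as R
from workcell import env
def snap(n,f=None):
    p,d=env.snapshot(n)
    if f: cv2.imwrite('pics/'+f,p[:,:,::-1])
    return p,d
def T(n,s=None):
    c=env.camera_info(n)
    if n!='wrist': return np.array(c['mtx']),np.array(c['world_from_camera'])
    s=s or env.observe(); W=np.eye(4); W[:3,:3]=R.from_euler('xyz',s['tool_rot'],degrees=True).as_matrix(); W[:3,3]=s['position']
    return np.array(c['mtx']),W@np.array(c['mount'])
def cloud(n,d,s=None):
    K,W=T(n,s); v,u=np.mgrid[:d.shape[0],:d.shape[1]]
    P=np.stack([(u-K[0,2])/K[0,0]*d,(v-K[1,2])/K[1,1]*d,d],-1)
    return P@W[:3,:3].T+W[:3,3]
E
python3 - <<'E'
from h import *
s=env.observe();print(s)
for n in('top','scene'):
    p,d=snap(n,n+'1.png'); C=cloud(n,d)
    print(n, T(n)[1][:3,3])
    for l in('sieve_grip','tray','nutmeg1_mid','walnut1_mid'):
        for b in env.boxes_of(n,l)[:3]:
            u,v=np.int32(b['bbox'][:2]); print(l,round(b['conf'],2),np.round(b['bbox']),C[v,u].round(3))
a=cv2.imread('pics/top1.png');b=cv2.imread('pics/scene1.png')
E
```

```text
{'time': 0.0, 'joints': array([73.13072546, 19.07197358, -3.7067973 , 83.70571179,  1.23781934,
       77.34315658, -5.07220894]), 'joint_vel': array([-0.06443352,  0.01151024,  0.02974004, -0.01730796,  0.08577481,
        0.07943153, -0.0110133 ]), 'joint_torque': array([ 8.91255077e-04, -6.25453520e+01,  4.94051341e-02, -3.91607666e+01,
        1.62653049e-02,  9.91256355e-03,  5.63912693e-05]), 'position': array([ 0.16769697, -0.60169506,  0.23051838]), 'tool_rot': array([-1.79919116e+02,  4.05602267e-03,  1.55738857e+01]), 'ft_force': array([-0.36036308,  0.4833782 ,  0.67647244]), 'ft_torque': array([-0.04030012, -0.01566889, -0.03309784]), 'finger_force': 0.0, 'width': 0.9984902203972543}
top [ 0.35782243 -0.00968595  0.88485852]
sieve_grip 0.59 [181. 214.  67. 111.] [ 0.567  0.209 -0.002]
tray 0.58 [377. 212. 153. 122.] [ 0.575 -0.225 -0.001]
nutmeg1_mid 0.46 [190. 210.   7.   9.] [0.566 0.181 0.037]
walnut1_mid 0.68 [191. 179.  17.  14.] [0.63  0.179 0.053]
scene [0.79472775 0.28206979 0.57905555]
sieve_grip 0.93 [353. 328. 115. 151.] [ 0.575  0.195 -0.001]
tray 0.91 [222. 169. 198. 160.] [ 0.569 -0.2    0.005]
nutmeg1_mid 0.51 [351. 312.  19.  14.] [0.575 0.179 0.036]
walnut1_mid 0.66 [318. 338.  27.  28.] [0.642 0.183 0.05 ]
```

View pics/top1.png

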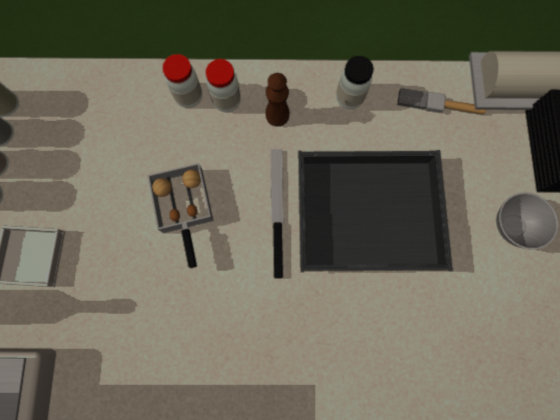

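View pics/scene1.png

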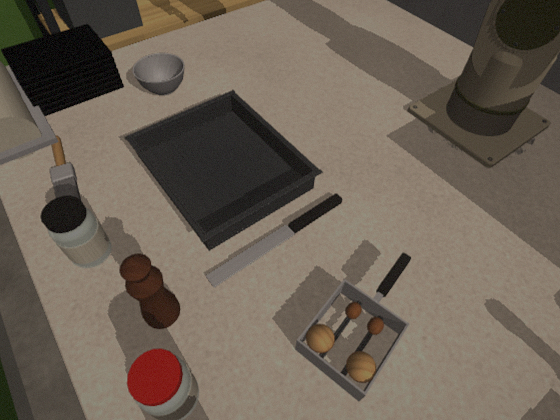

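The top view shows the sieve at about (181,198). Its handle runs from (184,232) to (192,265), the walnuts are at the far end, and the nutmegs are at (175,215) and (191,210). The tray is centred at (374,211), with a knife between them at column 278. The scene view agrees. Next I'll measure the handle and tray.

Run:
```python
from h import *
p,d=snap('top'); C=cloud('top',d); g=p.sum(-1)
m=np.zeros(g.shape,bool); m[228:272,178:202]=1
m&=(C[...,2]>.042)&(C[...,2]<.065)&(g<120)
q=C[m]; c,(w,h),a=cv2.minAreaRect(q[:,:2].astype(np.float32)*1000); print(m.sum(),c,w,h,a,np.median(q[:,2]),q.mean(0))
M=np.zeros(g.shape,bool); M[155:242,145:218]=1; M&=(C[...,2]>.036)&(C[...,2]<.05)&(p.max(-1).astype(int)-p.min(-1)<45)
print(cv2.minAreaRect(C[M][:,:2].astype(np.float32)*1000),M.sum())
t=np.zeros(g.shape,bool); t[140:280,292:460]=1; t&=(C[...,2]>.04)&(C[...,2]<.06)
print('tray',cv2.minAreaRect(C[t][:,:2].astype(np.float32)*1000))
k=(C[150:280,265:292,2]); print('knife z',k.max())
```

```text
279 (481.779296875, 173.6100616455078) 77.15522766113281 13.261356353759766 14.46675968170166 0.0540015822546005 [0.48142319 0.17279873 0.05345602]
((574.5450439453125, 199.63351440429688), (164.5197296142578, 112.7430191040039), 14.764083862304688) 548
tray ((567.2316284179688, -202.5044708251953), (258.9972839355469, 306.72918701171875), 0.9133855104446411)
knife z 0.8848585233720166
```

>>> {"name": "carry_out", "arguments": {
  "moves": "0 0 0 35 -25 0 -1; 0 0 0 73 -52 0 -1; 0 0 0 111 -79 0 -1; 0 0 0 149 -106 0 -1; 0 0 0 187 -133 0 -1"
}}

```text
time: 1.05
position: [0.3132, -0.4222, 0.2316]
tool_rot: [180.0, -0.0, 15.6]
ft_force: [-0.0, -1.2, -0.1]
width: 1.001
finger_force: 0.0
```

>>> {"name": "carry_out", "arguments": {
  "moves": "0 0 0 38 -27 0 -1; 0 0 0 76 -54 0 -1; 0 0 0 114 -81 0 -1; 0 0 0 150 -110 0 -1; 0 0 0 170 -150 0 -1"
}}

```text
time: 1.55
position: [0.4376, -0.2318, 0.2314]
tool_rot: [180.0, -0.1, 15.6]
ft_force: [0.2, 0.4, 0.2]
width: 1.001
finger_force: 0.0
```

>>> {"name": "carry_out", "arguments": {
  "moves": "0 0 0 20 -45 0 -1; 0 0 0 38 -90 0 -1; 0 0 0 56 -135 0 -1; 0 0 0 74 -180 0 -1; 0 0 0 92 -225 0 -1"
}}

```text
time: 2.05
position: [0.4638, 0.0097, 0.2317]
tool_rot: [179.9, -0.0, 15.6]
ft_force: [1.3, -0.6, -1.4]
width: 0.996
finger_force: 0.0
```

>>> {"name": "carry_out", "arguments": {
  "moves": "0 0 0 18 -40 0 -1; 0 0 0 36 -80 0 -1; 0 0 1 54 -115 0 -1; 0 0 1 72 -154 0 -1; 0 0 1 72 -154 0 -1"
}}

```text
time: 2.55
position: [0.4911, 0.1817, 0.2316]
tool_rot: [-179.8, -0.1, 15.0]
ft_force: [0.0, 0.2, -0.4]
width: 1.001
finger_force: 0.0
```

Run:
```python
from h import *
s=env.observe(); print(s['time'],s['position'],s['tool_rot'],s['joints'])
p,d=snap('wrist','w1.png'); C=cloud('wrist',d,s); g=p.astype(int).sum(-1)
for l in('sieve_grip','nutmeg1_mid','walnut1_mid'):
    for b in env.boxes_of('wrist',l)[:2]:
        u,v=np.int32(b['bbox'][:2]); print(l,round(b['conf'],2),np.round(b['bbox']),C[v,u].round(3))
m=(C[...,2]>.046)&(C[...,2]<.065)&(g<150)&(np.hypot(C[...,0]-.482,C[...,1]-.174)<.055)
q=C[m]; print(m.sum(),cv2.minAreaRect(q[:,:2].astype(np.float32)*1000),np.median(q[:,2]))
```

```text
2.55 [0.49112105 0.18171249 0.23155614] [-1.79823775e+02 -5.37764348e-02  1.50043135e+01] [  17.05192298   10.77114339  -46.8434956    97.02203048    7.92868468
   75.60087243 -106.249274  ]
sieve_grip 0.86 [290. 115. 130. 230.] [ 0.545  0.192 -0.   ]
nutmeg1_mid 0.92 [310.  99.  22.  30.] [0.565 0.178 0.037]
walnut1_mid 0.67 [330.  20.  52.  41.] [0.627 0.181 0.05 ]
1374 ((481.6251525878906, 176.04046630859375), (77.8894271850586, 14.735081672668457), 14.89193344116211) 0.05441214556163812
```

View pics/w1.png

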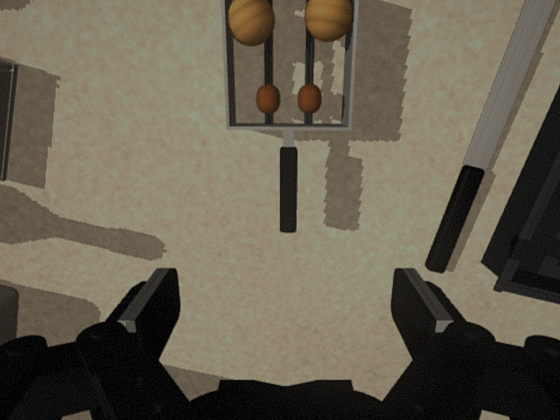

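The wrist view confirms the handle at about (288,190), aligned with the tool, with the nutmegs at (268,98) and (310,98). I'll descend with a 4 mm lateral correction.

>>> {"name": "carry_out", "arguments": {
  "moves": "0 0 0 1 3.5 40 -1; 0 0 0 1 3.5 80 -1; 0 0 0 1 3.5 120 -1; 0 0 0 1 3.5 150 -1; 0 0 0 1 3.5 170 -1"
}}

```text
time: 3.25
position: [0.4931, 0.1699, 0.0591]
tool_rot: [179.9, 0.1, 14.4]
ft_force: [0.5, 0.0, 0.4]
width: 1.0
finger_force: 0.0
```

>>> {"name": "carry_out", "arguments": {
  "moves": "0 0 0 0 0 15 -1; 0 0 0 0 0 30 -1; 0 0 0 0 0 36 -1; 0 0 0 0 0 36 -0.3; 0 0 0 0 0 36 0.2"
}}

```text
time: 3.75
position: [0.4943, 0.1725, 0.026]
tool_rot: [180.0, -0.1, 14.6]
ft_force: [-0.4, 0.0, -0.8]
width: 0.694
finger_force: 0.0
```

>>> {"name": "carry_out", "arguments": {
  "moves": "0 0 0 0 0 0 0.4; 0 0 0 0 0 0 0.6; 0 0 0 0 0 0 0.8; 0 0 0 0 0 0 1; 0 0 0 0 0 0 1"
}}

```text
time: 4.25
position: [0.4942, 0.1727, 0.0258]
tool_rot: [-180.0, -0.1, 14.6]
ft_force: [-1.2, 0.6, 5.9]
width: 0.176
finger_force: 62.0
```

>>> {"name": "carry_out", "arguments": {
  "moves": "0 0 0 0 0 0 1; 0 0 0 0 0 0 1; 0 0 0 0 0 0 1; 0 0 0 0 0 -1 1; 0 0 0 0 0 -3 1"
}}

```text
time: 4.75
position: [0.4933, 0.1718, 0.0278]
tool_rot: [180.0, 0.1, 14.6]
ft_force: [-0.4, 0.4, -1.9]
width: 0.172
finger_force: 61.0
```

>>> {"name": "carry_out", "arguments": {
  "moves": "0 0 0 0 0 -4 1; 0 0 0 0 0 -10 1; 0 0 0 0 0 -18 1; 0 0 0 0 0 -26 1; 0 0 0 0 0 -34 1"
}}

```text
time: 5.25
position: [0.4939, 0.1724, 0.0632]
tool_rot: [180.0, -0.0, 14.6]
ft_force: [-0.1, -0.2, -2.5]
width: 0.174
finger_force: 61.0
```

>>> {"name": "carry_out", "arguments": {
  "moves": "0 0 0 0 0 -8 1; 0 0 0 0 0 -16 1; 0 0 0 0 0 -24 1; 0 0 0 0 0 -30 1; 0 0 0 0 0 -33 1"
}}

```text
time: 5.75
position: [0.4941, 0.1724, 0.096]
tool_rot: [180.0, -0.0, 14.6]
ft_force: [0.7, -0.9, -3.0]
width: 0.175
finger_force: 60.9
```

Run:
```python
from h import *
s=env.observe(); print(s['position'],s['tool_rot'],s['ft_torque'],s['ft_force'])
p,d=snap('scene','s2.png')
for l in('nutmeg1_mid','walnut1_mid'):
    print(l,[(round(b['conf'],2),np.round(b['bbox'])) for b in env.boxes_of('scene',l)[:3]])
p,d=snap('wrist'); C=cloud('wrist',d,s)
a=np.deg2rad(s['tool_rot'][2]); o=C-s['position']; X=o[...,0]*np.cos(a)+o[...,1]*np.sin(a); Y=-o[...,0]*np.sin(a)+o[...,1]*np.cos(a)
m=(abs(abs(Y)-54.5/1000)<.004)&(X>.03)&(X<.17)&(C[...,2]>.09)&(C[...,2]<.16)
for sg in(1,-1):
    k=m&(Y*sg>0); print(k.sum(), np.polyfit(X[k],C[k][:,2],1) if k.sum()>9 else '')
```

```text
[0.49407732 0.17239714 0.09602353] [ 1.79987564e+02 -4.42466503e-02  1.45696892e+01] [-0.05296465  0.21457988  0.01794152] [ 0.73927713 -0.90860628 -3.02549416]
nutmeg1_mid [(0.58, array([356., 287.,  20.,  16.]))]
walnut1_mid [(0.81, array([318., 318.,  29.,  32.]))]
6041 [-0.03435482  0.10821582]
6249 [-0.03469681  0.10816413]
```

View pics/s2.png

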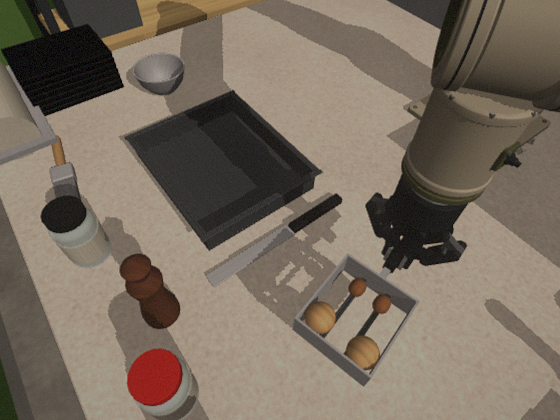

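>>> {"name": "carry_out", "arguments": {
  "moves": "0 0.2 0 -1.3 3.8 0 1; 0 0.5 0 -3.8 11.4 0 1; 0 0.8 0 -7.6 22.8 0 1; 0 1.2 0 -12.1 36 0 1; 0 1.5 0 -16.5 49.3 0 1"
}}

```text
time: 6.45
position: [0.49, 0.1188, 0.0951]
tool_rot: [180.0, -1.5, 14.5]
ft_force: [-0.2, -0.2, -2.6]
width: 0.179
finger_force: 61.0
```

>>> {"name": "carry_out", "arguments": {
  "moves": "0 0 0 -4.8 14.2 -0.1 1; 0 0 0 -9.6 28.4 -0.2 1; 0 0 0 -14.3 42.7 -0.4 1; 0 0 0 -19.1 56.9 -0.5 1; 0 0 0 -23.9 71.1 -0.6 1"
}}

```text
time: 6.95
position: [0.4846, 0.0438, 0.0952]
tool_rot: [180.0, -1.5, 14.5]
ft_force: [-0.1, 0.3, -3.2]
width: 0.175
finger_force: 61.0
```

>>> {"name": "carry_out", "arguments": {
  "moves": "0 0 0 -4.8 14.2 -0.1 1; 0 0 0 -9.6 28.4 -0.2 1; 0 0 0 -14.3 42.7 -0.4 1; 0 0 0 -19.1 56.9 -0.5 1; 0 0 0 -23.9 71.1 -0.6 1"
}}

```text
time: 7.45
position: [0.4792, -0.031, 0.0952]
tool_rot: [180.0, -1.5, 14.5]
ft_force: [1.0, 0.7, -3.2]
width: 0.176
finger_force: 61.0
```

>>> {"name": "carry_out", "arguments": {
  "moves": "0 0 0 -4.8 14.2 -0.1 1; 0 0 0 -9.6 28.4 -0.2 1; 0 0 0 -14.3 42.7 -0.4 1; 0 0 0 -19.1 56.9 -0.5 1; 0 0 0 -23.9 71.1 -0.6 1"
}}

```text
time: 7.95
position: [0.4738, -0.1057, 0.0952]
tool_rot: [180.0, -1.5, 14.5]
ft_force: [0.0, 0.3, -3.2]
width: 0.176
finger_force: 60.9
```

>>> {"name": "carry_out", "arguments": {
  "moves": "0 0 0 -4.8 14.2 -0.1 1; 0 0 0 -9.6 28.4 -0.2 1; 0 0 0 -14.3 42.7 -0.4 1; 0 0 0 -19.1 56.9 -0.5 1; 0 0 0 -23.9 71.1 -0.6 1"
}}

```text
time: 8.45
position: [0.4689, -0.1802, 0.0952]
tool_rot: [180.0, -1.5, 14.6]
ft_force: [-0.1, -0.4, -3.2]
width: 0.176
finger_force: 61.0
```

>>> {"name": "carry_out", "arguments": {
  "moves": "0 0 0 -4.1 12.3 0 1; 0 0 0 -8 23.7 0 1; 0 0 0 -11.4 34.1 0 1; 0 0 0 -14 41.7 0 1; 0 0 0 -15.9 47.4 0 1"
}}

```text
time: 8.95
position: [0.4657, -0.2293, 0.0947]
tool_rot: [-180.0, -1.5, 14.6]
ft_force: [0.8, -0.1, -2.8]
width: 0.176
finger_force: 61.0
```

```bash
cat > look.py <<'E'
import sys
from h import *
s=env.observe(); print(s['time'],s['position'],s['tool_rot'],s['joints'].round())
a=np.deg2rad(s['tool_rot'][2])
p,d=snap('wrist'); C=cloud('wrist',d,s)
o=C-s['position']; X=o[...,0]*np.cos(a)+o[...,1]*np.sin(a); Y=-o[...,0]*np.sin(a)+o[...,1]*np.cos(a)
m=(abs(abs(Y)-.0545)<.006)&(X>.05)&(X<.15)&(abs(C[...,2]-s['position'][2]-.015)<.03)
xs=[];zs=[]
for x in np.arange(.05,.15,.01):
    k=m&(abs(X-x-.005)<.005)
    if k.sum()>5: xs.append(x+.005);zs.append(np.percentile(C[k][:,2],95))
print('rim',np.polyfit(xs,zs,1),np.round(zs,4))
for c in ('wrist','top'):
    if c=='top': p,d=snap(c,sys.argv[1])
    K,W=T(c,s); C=cloud(c,d,s)
    for l in('nutmeg1_mid','walnut1_mid'):
        for b in env.boxes_of(c,l)[:4]:
            u,v=np.int32(b['bbox'][:2]); q=C[v,u]-s['position']; print(c,l,round(b['conf'],2),np.round(b['bbox']),C[v,u].round(3),'tool fwd/left',round(q[0]*np.cos(a)+q[1]*np.sin(a),3),round(-q[0]*np.sin(a)+q[1]*np.cos(a),3))
cv2.imwrite('pics/'+sys.argv[1],np.vstack([cv2.imread('pics/'+sys.argv[1])[90:330,180:480],snap('wrist')[0][:240,130:430,::-1]]))
E
python3 look.py a.png
```

```text
8.95 [ 0.46574498 -0.22933089  0.0947269 ] [-179.99648996   -1.49978308   14.5614654 ] [ 50.  15. -31. 108.   8.  58. -60.]
rim [-0.00916703  0.11505729] [0.1141 0.1143 0.1146 0.1149 0.1151 0.1129]
wrist nutmeg1_mid 0.6 [338. 106.  58.  75.] [ 0.538 -0.231  0.107] tool fwd/left 0.069 -0.019
top nutmeg1_mid 0.52 [390. 216.  13.  11.] [ 0.539 -0.224  0.105] tool fwd/left 0.073 -0.013
top walnut1_mid 0.88 [390. 182.  19.  15.] [ 0.604 -0.22   0.123] tool fwd/left 0.136 -0.026
```

View pics/a.png

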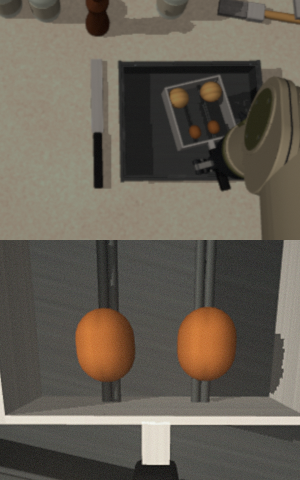

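Level to about half a degree, with both nutmegs still on the bars and the sieve over the tray. I'll lower it slightly and shake.

>>> {"name": "carry_out", "arguments": {
  "moves": "0 0 0 0 0 3 1; 0 0 0 0 0 7 1; 0 0 0 0 0 9 1; 0 0 0 0 0 9 1; 0 0 0 0 0 9 1"
}}

```text
time: 9.8
position: [0.466, -0.2286, 0.0857]
tool_rot: [-180.0, -1.5, 14.6]
ft_force: [0.6, -0.5, -3.2]
width: 0.174
finger_force: 60.9
```

>>> {"name": "carry_out", "arguments": {
  "moves": "0 0 0 0 30 0 1; 0 0 0 0 0 0 1; 0 0 0 0 -30 0 1; 0 0 0 0 0 0 1; 0 0 0 0 30 0 1"
}}

```text
time: 10.3
position: [0.4741, -0.2571, 0.0863]
tool_rot: [179.9, -1.5, 14.8]
ft_force: [0.8, -0.7, -1.5]
width: 0.175
finger_force: 61.0
```

>>> {"name": "carry_out", "arguments": {
  "moves": "0 0 0 0 -30 0 1; 0 0 0 0 -60 0 1; 0 0 0 0 -30 0 1; 0 0 0 0 -30 0 1; 0 0 0 0 -30 0 1"
}}

```text
time: 10.8
position: [0.4661, -0.2291, 0.0859]
tool_rot: [180.0, -1.5, 14.5]
ft_force: [0.4, -0.2, -2.3]
width: 0.176
finger_force: 61.0
```

```bash
python3 look.py b.png
```

```text
10.8 [ 0.46608409 -0.22908306  0.08591845] [179.99087898  -1.51548657  14.50877582] [ 49.  16. -31. 109.   8.  57. -61.]
rim [-0.00503178  0.10601711] [0.1054 0.1055 0.1059 0.1061 0.1063 0.1045]
top nutmeg1_mid 0.57 [385. 223.   7.   8.] [ 0.544 -0.234  0.018] tool fwd/left 0.074 -0.024
top walnut1_mid 0.86 [389. 185.  20.  17.] [ 0.601 -0.223  0.113] tool fwd/left 0.133 -0.028
```

View pics/b.png

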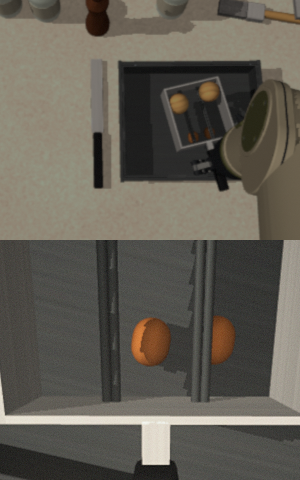

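Both nutmegs are below the bars on the tray floor: one at z≈0.018 at (385,223), the other beside it under a bar pair. Both walnuts are still in the sieve. I'll raise the sieve and carry it back to its original bare spot.

>>> {"name": "carry_out", "arguments": {
  "moves": "0 0 0 0 0 -2 1; 0 0 0 0 0 -6 1; 0 0 0 0 0 -10 1; 0 0 0 0 0 -12 1; 0 0 0 0 0 -12 1"
}}

```text
time: 11.65
position: [0.466, -0.2289, 0.0983]
tool_rot: [180.0, -1.5, 14.6]
ft_force: [0.7, 0.8, -2.4]
width: 0.177
finger_force: 61.0
```

>>> {"name": "carry_out", "arguments": {
  "moves": "0 0 0 1.3 -3.8 0 1; 0 0 0 3.8 -11.4 0.1 1; 0 0 0 7.6 -22.8 0.2 1; 0 0 0 12.1 -36 0.3 1; 0 0 0 16.5 -49.3 0.4 1"
}}

```text
time: 12.15
position: [0.4694, -0.1751, 0.0978]
tool_rot: [-180.0, -1.5, 14.6]
ft_force: [0.0, 0.1, -2.7]
width: 0.18
finger_force: 61.0
```

>>> {"name": "carry_out", "arguments": {
  "moves": "0 0 0 4.8 -14.2 0.1 1; 0 0 0 9.6 -28.4 0.2 1; 0 0 0 14.3 -42.7 0.4 1; 0 0 0 19.1 -56.9 0.5 1; 0 0 0 23.9 -71.1 0.6 1"
}}

```text
time: 12.65
position: [0.4746, -0.1006, 0.0979]
tool_rot: [180.0, -1.5, 14.6]
ft_force: [-0.2, 0.2, -3.4]
width: 0.177
finger_force: 61.0
```

>>> {"name": "carry_out", "arguments": {
  "moves": "0 0 0 4.8 -14.2 0.1 1; 0 0 0 9.6 -28.4 0.2 1; 0 0 0 14.3 -42.7 0.4 1; 0 0 0 19.1 -56.9 0.5 1; 0 0 0 23.9 -71.1 0.6 1"
}}

```text
time: 13.15
position: [0.4797, -0.0258, 0.0979]
tool_rot: [180.0, -1.5, 14.6]
ft_force: [0.5, 0.3, -3.0]
width: 0.177
finger_force: 61.0
```

>>> {"name": "carry_out", "arguments": {
  "moves": "0 0 0 4.8 -14.2 0.1 1; 0 0 0 9.6 -28.4 0.2 1; 0 0 0 14.3 -42.7 0.4 1; 0 0 0 19.1 -56.9 0.5 1; 0 0 0 23.9 -71.1 0.6 1"
}}

```text
time: 13.65
position: [0.4848, 0.049, 0.0979]
tool_rot: [180.0, -1.5, 14.6]
ft_force: [-0.4, -0.0, -2.5]
width: 0.178
finger_force: 61.0
```

>>> {"name": "carry_out", "arguments": {
  "moves": "0 0 0 4.8 -14.2 0.1 1; 0 0 0 9.6 -28.4 0.2 1; 0 0 0 14.3 -42.7 0.4 1; 0 0 0 19.1 -56.9 0.5 1; 0 0 0 23.9 -71.1 0.6 1"
}}

```text
time: 14.15
position: [0.49, 0.1238, 0.0979]
tool_rot: [180.0, -1.5, 14.6]
ft_force: [-0.2, 1.1, -2.4]
width: 0.177
finger_force: 61.0
```

>>> {"name": "carry_out", "arguments": {
  "moves": "0 0 0 4.1 -12.3 0 1; 0 0 0 8 -23.7 0 1; 0 0 0 11.4 -34.1 0 1; 0 0 0 14 -41.7 0 1; 0 0 0 15.9 -47.4 0 1"
}}

```text
time: 14.65
position: [0.4937, 0.1731, 0.0983]
tool_rot: [-180.0, -1.5, 14.6]
ft_force: [-0.2, 0.2, -2.5]
width: 0.175
finger_force: 61.0
```

>>> {"name": "carry_out", "arguments": {
  "moves": "0 0 0 0 0 4 1; 0 0 0 0 0 11 1; 0 0 0 0 0 19 1; 0 0 0 0 0 27 1; 0 0 0 0 0 35 1"
}}

```text
time: 15.15
position: [0.4945, 0.1721, 0.0623]
tool_rot: [180.0, -1.5, 14.5]
ft_force: [0.7, 0.4, -2.4]
width: 0.175
finger_force: 61.0
```

>>> {"name": "carry_out", "arguments": {
  "moves": "0 0 0 0 0 7 1; 0 0 0 0 0 13 1; 0 0 0 0 0 18 1; 0 0 0 0 0 22 1; 0 0 0 0 0 25 1"
}}

```text
time: 15.65
position: [0.4953, 0.1727, 0.0381]
tool_rot: [180.0, -1.5, 14.6]
ft_force: [0.7, 0.2, -1.7]
width: 0.177
finger_force: 61.0
```

```bash
python3 look.py c.png
```

```text
15.65 [0.49527811 0.17272762 0.03805815] [179.99478412  -1.50000215  14.57302354] [  13.   23.  -43.  110.   20.   53. -115.]
rim [-0.00461266  0.05806917] [0.0574 0.0577 0.0579 0.0582 0.0584 0.0566]
top walnut1_mid 0.54 [193. 174.  23.  15.] [ 0.358 -0.01   0.885] tool fwd/left -0.179 -0.142
```

View pics/c.png

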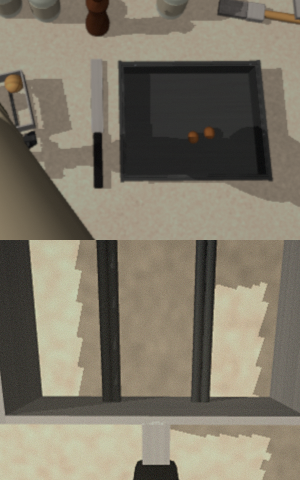

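Both nutmegs show in the tray at crop (193,137) and (209,132). The sieve is level, about 13 mm above the counter. I'll lower it slowly, watching the force.

>>> {"name": "carry_out", "arguments": {
  "moves": "0 0 0 0 0 2.5 1; 0 0 0 0 0 5 1; 0 0 0 0 0 7.5 1; 0 0 0 0 0 9.5 1; 0 0 0 0 0 11 1"
}}

```text
time: 16.5
position: [0.4955, 0.1728, 0.0271]
tool_rot: [180.0, -1.5, 14.6]
ft_force: [0.4, -0.1, -3.3]
width: 0.169
finger_force: 61.0
```

>>> {"name": "carry_out", "arguments": {
  "moves": "0 0 0 0 0 0.4 1; 0 0 0 0 0 0.8 1; 0 0 0 0 0 1.2 1; 0 0 0 0 0 1.2 1; 0 0 0 0 0 1.2 1"
}}

```text
time: 17.0
position: [0.4956, 0.1728, 0.0262]
tool_rot: [180.0, -1.5, 14.6]
ft_force: [0.2, -0.2, -2.3]
width: 0.176
finger_force: 61.0
```

>>> {"name": "carry_out", "arguments": {
  "moves": "0 0 0 0 0 0.4 1; 0 0 0 0 0 0.8 1; 0 0 0 0 0 1.2 1; 0 0 0 0 0 1.2 1; 0 0 0 0 0 1.2 1"
}}

```text
time: 17.5
position: [0.4956, 0.1728, 0.025]
tool_rot: [180.0, -1.5, 14.6]
ft_force: [-0.8, -0.1, -0.6]
width: 0.177
finger_force: 61.2
```

>>> {"name": "carry_out", "arguments": {
  "moves": "0 0 0 0 0 0.3 1; 0 0 0 0 0 0.6 1; 0 0 0 0 0 0.6 1; 0 0 0 0 0 0.6 1; 0 0 0 0 0 0.6 1"
}}

```text
time: 18.0
position: [0.4955, 0.1728, 0.0248]
tool_rot: [180.0, -1.5, 14.6]
ft_force: [-3.9, -2.1, 7.8]
width: 0.178
finger_force: 62.4
```

Firm contact. Next I'll open in steps, then rise.

>>> {"name": "carry_out", "arguments": {
  "moves": "0 0 0 0 0 0.2 0.6; 0 0 0 0 0 0 0.5; 0 0 0 0 0 0 0.3; 0 0 0 0 0 0 0; 0 0 0 0 0 0 -0.3"
}}

```text
time: 18.5
position: [0.4957, 0.1728, 0.0243]
tool_rot: [180.0, -1.5, 14.6]
ft_force: [0.5, -1.0, -0.1]
width: 0.644
finger_force: 0.0
```

>>> {"name": "carry_out", "arguments": {
  "moves": "0 0 0 0 0 0 -0.6; 0 0 0 0 0 -5 -0.6; 0 0 0 0 0 -20 -0.6; 0 0 0 0 0 -45 -0.6; 0 0 0 0 0 -80 -0.6"
}}

```text
time: 19.0
position: [0.4927, 0.1722, 0.1053]
tool_rot: [-180.0, -1.4, 14.6]
ft_force: [0.1, 0.4, 0.9]
width: 0.801
finger_force: 0.0
```

>>> {"name": "carry_out", "arguments": {
  "moves": "0 0 0 0 0 -40 -0.6; 0 0 0 -40 0 -80 -0.6; 0 0 0 -40 40 -80 -0.6; 0 0 0 -40 40 -80 -0.6; 0 0 0 -40 40 -80 -0.6"
}}

```text
time: 19.5
position: [0.4632, 0.1222, 0.1844]
tool_rot: [179.9, -1.6, 14.5]
ft_force: [0.6, 0.6, 0.1]
width: 0.798
finger_force: 0.0
```

Run:
```python
from h import *
s=env.observe(); print(s['time'],s['position'],s['width'])
a,_=snap('wrist');b,d=snap('scene'); C=cloud('scene',d)
for l in('sieve_grip','nutmeg1_mid','walnut1_mid'):
    for x in env.boxes_of('scene',l)[:3]:
        u,v=np.int32(x['bbox'][:2]); print(l,round(x['conf'],2),C[v,u].round(3))
cv2.imwrite('pics/d.png',cv2.resize(np.hstack([a,b]),(800,300))[:,:,::-1])
```

```text
19.5 [0.46323412 0.12223548 0.18436133] 0.7984618153503203
sieve_grip 0.78 [0.578 0.187 0.   ]
nutmeg1_mid 0.42 [ 0.55  -0.236  0.022]
walnut1_mid 0.97 [0.651 0.179 0.048]
```

View pics/d.png

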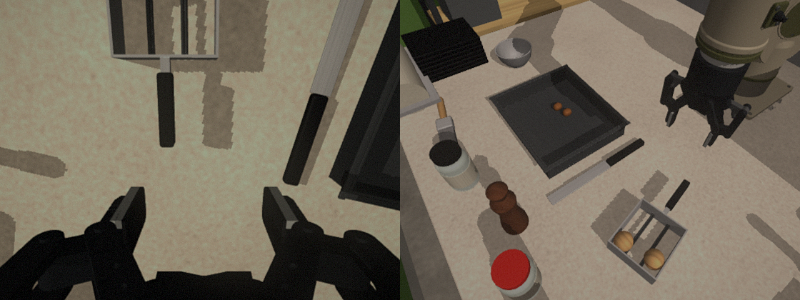

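The pictures show the sieve standing on the bare counter with both walnuts in it at (624,242) and (654,259), both nutmegs in the tray at (558,106) and (567,112), and the gripper clear.

```bash
python3 -c "
from workcell import env
print(env.finish_job())"
```

```text
the job is handed in; nothing more can be done
None
```

Job handed in at about 20 s: both nutmegs are in the roasting tray, both walnuts are still in the sieve, and the sieve stands released on the bare counter, clear of the tray.

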